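# Shut the key drawer and plug in the splined coding head

### The job

The car key is already loaded in the key programmer: push its drawer fully shut, then take the coding head out of its stand, turn it until the splines of its stem mesh with the cross-shaped well of the port on top of the programmer, and slide it home until its flange sits flush on the port. Finish while still holding the coding head, keeping it pressed home against the port's spring; do not let go. Leave the other things on the counter where they are.

Things in the scene. Friction and masses are not known exactly. Their poses are not given: they have to be found in the camera images.
- programmer: Grey fixed box, 200 mm deep (its x) x 210 mm wide (its y) x 60 mm high, flat top at 60 mm; origin at the centre of its underside. Its front (-x side) has the drawer in the +y half; the port stands on its top over the -y half. It stands to the robot's left with its front facing roughly to the robot's right (world -y), turned by up to 0.25 rad either way.
- drawer (a joint): Opening of the drawer in m: 0 is shut, 0.09 fully out. It slides out along the programmer's -x; moving it takes about 1.5 N and it stays where it is left. An aluminium key lies fixed inside. Push it shut on its front face until it meets its stop.
- drawer_face (a point): Centre of the drawer's flat front face, 29 mm above the work surface; the face is 96 mm wide (programmer's y) x 48 mm high, without a handle. It moves with the drawer; shut, it stands 8 mm proud of the programmer's front. Axes as the programmer's: +x points into the programmer, the way to push.
- port: Fixed square aluminium collar, 46 x 46 x 44 mm, on the programmer's top over its -y half, clocked at any angle; origin at the centre of its underside, z up. In its top is a cross-shaped well: two slots along its x and y, each 32.4 mm long and 11.4 mm wide, crossing at the centre. The stem fits at any of the four quarter turns with 1.2 mm play each side.
- port_mouth (a point): Centre of the port's top face, at the mouth of the well, 104 mm above the work surface; axes as the port's.
- contact_plate (a joint): Travel in m of the sprung brass plate in the well: 0 is free, its top then lying 28 mm below the mouth; fully home, the stem pushes it down 8 mm. The spring takes 4 N to start and about 12 N at 8 mm, more than the coding head's weight, so the head rises again if it is let go.
- coding_head: Loose, about 160 g, upright; origin at the centre of the stem's lower end, z up. Steel stem, 36 mm long, with four equal ribs in a cross (along its x and y): 30 mm across, ribs 9 mm thick, rounded lower ends. Above it a black round flange, 48 mm across, 36 to 41 mm up. It starts hanging in the stand by its flange, at any yaw, origin 9 mm above the work surface.
- head_grip (a point): Centre of the coding head's black flat grip, 66 mm above its origin: 36 mm along the head's x, 24 mm along its y (grasp across this), 50 mm high (41 to 91 mm above the origin). Axes as the head's. With the head home in the port, the head's origin lies 36 mm below the port's mouth.
- stand: Fixed grey block 72 x 72 x 45 mm with a plain round through hole 37 mm across, in which the coding head is parked with some play; origin at the centre of its underside. It stands ahead of the robot and to its right.
- dongle: Bystander: loose black diagnostic dongle, 78 x 44 x 24 mm; origin under its main body.
- key_head1: Bystander: loose silver flip-key head, 60 x 34 x 14 mm, origin at the centre of its underside.
- key_head2: Bystander: a second loose silver flip-key head of the same size, nearer the right-hand end.
- fob_cover: Bystander: loose blue rubber fob cover, 66 x 40 x 13 mm, to the right of the stand; origin at the centre of its underside.
- screwdriver: Bystander: loose small screwdriver, 160 mm long, lying left of the programmer.
- cell_jar: Bystander: loose jar of coin cells, 52 mm across, 60 mm high, at the far right; origin at the centre of its underside.
There are look-alikes about, which are no part of the job. What is shaped like the coding_head but green, pink or red is not meant.

How it is judged:
By the outcome, as a careful person would: the job done as asked, in the order asked, and still so for the second after the job is handed in, while the arm keeps its last pose, push and grip.
It also fails if it takes over 48 s, if anything falls off the work surface, if the arm or the gripper's body presses on something with over 40 N, if the wrist force passes 120 N, or if a joint passes its speed limit or range.

### The arm

A 6-joint arm with a two-finger parallel gripper is mounted at the origin on the work surface. World frame = base frame: x ahead of the robot, y to its left, z up, the work surface at z = 0. Lengths are in m, angles in rad, forces in N, time in s.
With the tool pointing down it reaches from about 0.275 to 0.825 m from the base axis. Payload 5.2 kg.
Tool frame: the origin (TCP) lies at the very end of the fingers, on their centre line; the grasp point (between the pads) lies 19 mm behind it; z points along the fingers, y is the line along which they close (so a half turn about z gives the same grasp; the last joint's range is limited). The gripper opens to 93 mm and grips with 3 to 60 N. Pads are 15 mm wide; open, the fingers measure 128 mm over their backs; the gripper's body (75 mm by 188 mm) begins 65 mm behind the grasp point.
Start: joints at [-1.501, 0.259, 1.535, -0, 1.348, -0.203], TCP at [0.148, -0.53, 0.19] pointing down, gripper open.
Joint ranges: [-3.14, 3.14], [-0.91, 2.08], [0.19, 2.58], [-1.22, 4.36], [0.22, 2.71], [-3.12, 3.12]. Speed limits (rad/s): [2.57, 2.57, 3.14, 3.14, 3.14, 3.14].

### API

Orientations are given as a 3x3 rotation matrix whose columns are the frame's x, y, z axes.
In Python, from rig import manip gives the robot as it stands. The module is installed in compiled form; this text tells all that it offers.
- The arm moves only by the shell command python3 -m creep [FORCE], which reads ROWS from standard input. ROWS is one flat JSON list of numbers that holds 1 to 12 rows one after another, with no inner brackets; each row has 7 numbers: dx, dy, dz in m, then a rotation vector rx, ry, rz in rad, then the finger opening in m; each row is the pose to reach, as a shift and turn from the pose commanded when the command began, along the tool's axes at that moment; what a row does not reach only later rows make up. A row lasts 1/12 s, in which the tool goes at most 0.0417 m and 0.125 rad, less where a joint would pass 70% of its speed; a pose out of reach is approached as far as the arm can. The fingers move at their own pace and stop on an object; FORCE is the grip in N (left out, the last holds). Time passes only in rows, so rows that do not move let the fingers close. It prints the time, the measured TCP pose, the force, the opening and the grip force at its end. Input that does not fit is refused with a message, and nothing moves.
- manip.sense(): the state, without advancing time (a new reading comes with each control period).
- manip.snapshot(name): name is "side" or "top" or "wrist"; returns the picture (420x560x3 uint8, red, green, blue); there is no depth.
- manip.camera_model(name): a dict with "vfov" (degrees; the focal length in pixels is half the picture's height over the tangent of half this angle, whatever the lens; pixels are square), "cx", "cy" (the principal point, pixels), "k1" (the pictures are not rectified: a ray, as slopes to the right and down, at radius r is drawn at 1 + k1 r^2 times it, then the intrinsics apply), "rvec" (rotation vector, rad) and "tvec" (3), from world to camera coordinates, as OpenCV has them. Camera axes: x right, y down, z forward; pixel columns grow to the right and rows downward; lengths in m; the calibration is good to about 2 mm. A picture is of the moment at which its call begins: read the wrist's pose just before it. camera_model takes no time and is no camera call; for the wrist camera it gives the pose at the moment of the call.
- manip.sign_off(): hands the job in; it is judged then, once.
The state is a dict: "time_s": time; "joints": joint angles; "joint_velocities": joint speeds; "tau": joint torques, N m; "tool_pos": TCP position; "orientation": TCP orientation; "wrist_force": force on the tool from outside, world axes, zero at the start; "wrist_torque": the same for the moment, N m; "width": finger opening in m; "gripper_force": force on a finger pad.
Only numpy, scipy, OpenCV 4.12 (cv2) and the standard library are available. Lean on these libraries where they do the work, as an engineer would, in place of code of your own. Each camera call takes 0.05 s, during which the arm holds its last target. There are 200 camera calls.

## Working session

There is one attempt and no reset: what is moved stays moved. The work goes in short steps, Python scripts to look and compute and a shell command to move; the robot and the scene stay as the last step left them, time stands still between calls to the robot, and variables do not carry over. Pictures are saved under pics/ and viewed, at most 10 in all, crops included, and the job is handed in when it is done.

```bash
mkdir -p pics; cat > h.py <<'E'
import numpy as np, cv2
from rig import manip
def K(m): 
    f=210/np.tan(np.radians(m["vfov"])/2); return f
def ray(m,u,v):
    f=K(m); d=np.array([(u-m["cx"])/f,(v-m["cy"])/f]); s=d.copy()
    for _ in range(30): s=d/(1+m["k1"]*(s@s))
    R=cv2.Rodrigues(np.array(m["rvec"],float))[0]; t=np.array(m["tvec"],float).ravel()
    return -R.T@t, R.T@np.array([s[0],s[1],1])
def at(m,u,v,z):
    c,d=ray(m,u,v); return c+d*(z-c[2])/d[2]
def proj(m,p):
    f=K(m);R=cv2.Rodrigues(np.array(m["rvec"],float))[0]; q=R@np.array(p,float)+np.array(m["tvec"],float).ravel()
    s=q[:2]/q[2]; s=s*(1+m["k1"]*(s@s)); return s*f+[m["cx"],m["cy"]]
def snap(n,out,crop=None,sc=1):
    m=manip.camera_model(n); im=manip.snapshot(n); cv2.imwrite(f'pics/{out}_raw.png',im[...,::-1])
    save(out,crop,sc); return m
def save(out,crop=None,sc=1,name=None):
    im=cv2.imread(f'pics/{out}_raw.png')
    if crop: a,b,c,d=crop; im=im[b:d,a:c]
    cv2.imwrite(f'pics/{name or out}.png',cv2.resize(im,None,fx=sc,fy=sc,interpolation=cv2.INTER_CUBIC))
E
python3 - <<'E'
from h import *
for n in('top','side','wrist'):
    m=snap(n,n+'0',None,1.4 if n=='top' else 1); c,d=ray(m,280,210); print(n,m['vfov'],m['k1'],c.round(3),d.round(2))
a=[cv2.imread(f'pics/{n}0_raw.png') for n in('side','wrist')]
cv2.imwrite('pics/sw.png',cv2.resize(np.hstack(a),(800,300)))
print(manip.sense())
E
```

```text
top 53.58251331061857 0.03883141165968439 [0.531 0.015 1.142] [ 0.06 -0.01 -1.  ]
side 56.92387917477945 -0.10583299258279859 [0.518 0.634 0.756] [ 0.06 -0.69 -0.72]
wrist 68.97332686026303 -0.057462683084555585 [ 0.225 -0.509  0.385] [-0.29 -0.08 -0.95]
{'time_s': 0.15, 'joints': array([-1.50077377e+00,  2.59137866e-01,  1.53581943e+00,  1.53101712e-05,
        1.34795848e+00, -2.02791029e-01]), 'joint_velocities': array([-9.22482301e-04, -4.53799436e-05, -2.69703612e-03, -6.06761886e-04,
        3.82045975e-04,  1.82913398e-04]), 'tau': array([ 1.61961354e-03, -4.37646496e+01, -2.84232366e+01,  7.19838403e-02,
        3.79440410e-02, -8.60728005e-05]), 'tool_pos': array([ 0.1481952 , -0.52920681,  0.18983392]), 'orientation': array([[ 9.63017537e-01,  2.69438707e-01, -7.76771321e-05],
       [ 2.69438572e-01, -9.63016672e-01,  1.32091671e-03],
       [ 2.81101717e-04, -1.29299517e-03, -9.99999125e-01]]), 'wrist_force': array([-0.17607988,  0.54414974,  0.60627795]), 'wrist_torque': array([ 0.02316774, -0.03430078, -0.01783888]), 'gripper_force': 0.0, 'width': 0.09300215961967621}
```

View pics/top0.png

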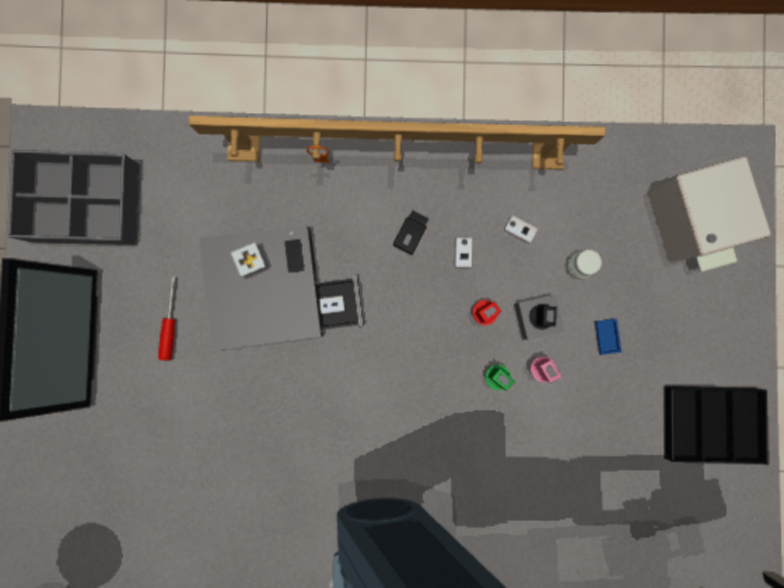

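View pics/sw.png

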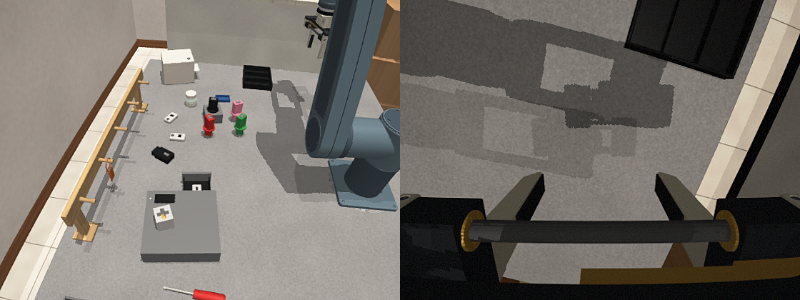

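The top view (shown at 1.4x) has the programmer at (265,290), its open drawer at (340,302), and the port at (248,260). Head-shaped things: black in the grey stand at (543,316), red (486,312), green (499,377) and pink (545,370). The black one in the stand fits the description. I'll confirm it in an enlarged crop.

```bash
python3 - <<'E'
from h import *
im=cv2.imread('pics/top0_raw.png')
f=lambda a,b,c,d:cv2.resize(im[b:d,a:c],(400,400),interpolation=cv2.INTER_CUBIC)
# left: programmer 135..265,150..280 ; right: stand 350..420,195..265
cv2.imwrite('pics/c1.png',np.hstack([f(140,155,270,285),f(350,191,420,261)]))
E
```

```text
(no output)
```

View pics/c1.png

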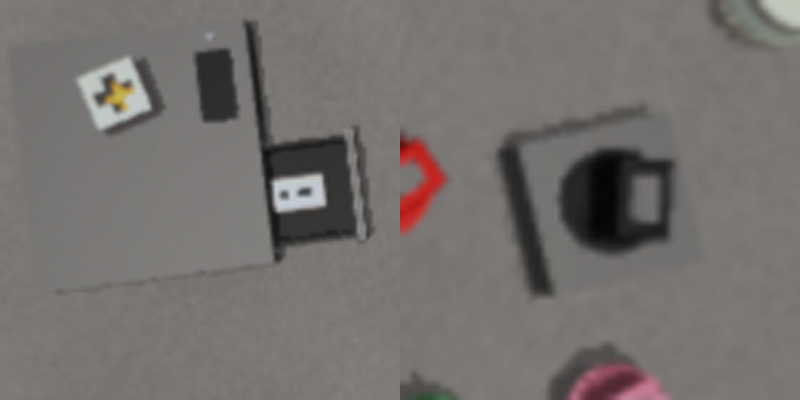

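The crop confirms it: the black flange and grip sit in the grey square stand, with the grip top around (647,200). On the left are the programmer's corners, the port's top with its cross, and the drawer front strip at x≈355.

```bash
python3 - <<'E'
from h import *
m=manip.camera_model('top')
L=lambda x,y,z:at(m,140+.325*(x+.5)-.5,155+.325*(y+.5)-.5,z)
R=lambda x,y,z:at(m,350+.175*(x-400+.5)-.5,191+.175*(y+.5)-.5,z)
def show(n,P):
    P=np.array(P); print(n,P[:,:2].round(4).tolist(),'c',P.mean(0)[:2].round(4)); 
    for i in range(len(P)):
        e=P[(i+1)%len(P)]-P[i]; print('   ',np.linalg.norm(e).round(4),np.degrees(np.arctan2(e[1],e[0])).round(1))
show('prog',[L(x,y,.06) for x,y in((10,45),(246,22),(275,262),(38,292))])
show('port',[L(x,y,.104) for x,y in((77,78),(131,56),(153,108),(99,132))])
show('face',[L(x,y,.053) for x,y in((357,128),(368,239))])
show('stand',[R(x,y,.045) for x,y in((517,147),(660,108),(705,262),(550,293))])
show('grip',[R(x,y,.100) for x,y in((628,160),(674,158),(668,238),(630,238))])
E
```

```text
prog [[0.6923, 0.3597], [0.7169, 0.1624], [0.5141, 0.1324], [0.4853, 0.3289]] c [0.6022 0.2458]
    0.1988 -82.9
    0.205 -171.6
    0.1986 98.3
    0.2093 8.5
port [[0.6603, 0.2912], [0.6793, 0.2485], [0.6374, 0.2294], [0.6169, 0.2721]] c [0.6484 0.2603]
    0.0468 -66.1
    0.046 -155.6
    0.0474 115.6
    0.0474 23.7
face [[0.6295, 0.0665], [0.5351, 0.0549]] c [0.5823 0.0607]
    0.0951 -173.0
    0.0951 7.0
stand [[0.5837, -0.2367], [0.6032, -0.3027], [0.5324, -0.3239], [0.5166, -0.2525]] c [ 0.5589 -0.279 ]
    0.0689 -73.5
    0.0739 -163.3
    0.0731 102.5
    0.0689 13.3
grip [[0.5763, -0.2729], [0.5776, -0.2931], [0.5425, -0.2907], [0.5421, -0.274]] c [ 0.5596 -0.2827]
    0.0202 -86.3
    0.0353 176.1
    0.0167 91.2
    0.0342 1.9
```

```bash
cat >> h.py <<'E'
def go(p,ydir=None,tilt=True):
    """shift in tool axes to TCP p, and rotvec bringing tool to point down with y along angle ydir (deg, mod 180)"""
    s=manip.sense(); R=np.array(s['orientation']); d=R.T@(np.array(p)-s['tool_pos'])
    r=np.zeros(3)
    if ydir is not None:
        out=[]
        for k in (0,180):
            a=np.radians(ydir+k); y=np.array([np.cos(a),np.sin(a),0]); z=np.array([0,0,-1.]); x=np.cross(y,z)
            out.append(cv2.Rodrigues(R.T@np.c_[x,y,z])[0].ravel())
        r=min(out,key=np.linalg.norm); print('alt',[o.round(3).tolist() for o in out],'q6',s['joints'][5].round(3))
    print('shift',d.round(4),'rot',r.round(4),'dist',np.linalg.norm(d).round(3),'t',round(s['time_s'],2))
E
python3 -c "
from h import *
go([.588,.013,.19],-82.2)"
```

```text
alt [[-0.001, -0.0, 0.137], [0.0, -0.002, -3.005]] q6 -0.203
shift [ 5.696e-01 -4.037e-01  5.000e-04] rot [-0.0013 -0.0002  0.1367] dist 0.698 t 0.15
```

```bash
R=0; echo '[0.570,-0.404,0,0,0,0.137,0,0.570,-0.404,0,0,0,0.137,0,0.570,-0.404,0,0,0,0.137,0,0.570,-0.404,0,0,0,0.137,0,0.570,-0.404,0,0,0,0.137,0,0.570,-0.404,0,0,0,0.137,0,0.570,-0.404,0,0,0,0.137,0,0.570,-0.404,0,0,0,0.137,0,0.570,-0.404,0,0,0,0.137,0,0.570,-0.404,0,0,0,0.137,0,0.570,-0.404,0,0,0,0.137,0,0.570,-0.404,0,0,0,0.137,0]' | python3 -m creep; python3 -c "
from h import *
go([.588,.013,.038],-82.2)"
```

```text
time_s: 1.15
tool_pos: [0.4639, -0.1393, 0.1904]
orientation: [[0.991, 0.135, -0.0], [0.135, -0.991, -0.0], [-0.0, 0.0, -1.0]]
wrist_force: [0.8, -0.5, -0.9]
width: 0.0179
gripper_force: 0.0
alt [[0.0, 0.0, -0.0], [0.0, -0.0, 3.141]] q6 0.913
shift [ 0.1436 -0.1341  0.1524] rot [ 0.0001  0.     -0.0003] dist 0.249 t 1.15
```

```bash
echo '[0.144,-0.134,0,0,0,0,0,0.144,-0.134,0,0,0,0,0,0.144,-0.134,0,0,0,0,0,0.144,-0.134,0,0,0,0,0,0.144,-0.134,0,0,0,0,0,0.144,-0.134,0.06,0,0,0,0,0.144,-0.134,0.1,0,0,0,0,0.144,-0.134,0.14,0,0,0,0,0.144,-0.134,0.152,0,0,0,0,0.144,-0.134,0.152,0,0,0,0]' | python3 -m creep; python3 - <<'E'
from h import *
go([.588,.013,.038],-82.2)
m=snap('wrist','w1')
snap('side','s1')
a=[cv2.imread(f'pics/{n}_raw.png') for n in('s1','w1')]
cv2.imwrite('pics/sw1.png',np.hstack([cv2.resize(a[0][150:330,130:370],(400,300)),cv2.resize(a[1],(400,300))]))
E
```

```text
time_s: 1.98
tool_pos: [0.5821, 0.012, 0.0318]
orientation: [[0.991, 0.136, -0.013], [0.136, -0.991, 0.002], [-0.012, -0.004, -1.0]]
wrist_force: [-0.7, 0.2, 0.2]
width: 0.0007
gripper_force: 0.0
alt [[-0.004, 0.012, -0.0], [0.019, 0.006, 3.141]] q6 1.264
shift [ 0.0059 -0.0002 -0.0063] rot [-0.0038  0.0124 -0.0001] dist 0.009 t 1.98
```

View pics/sw1.png

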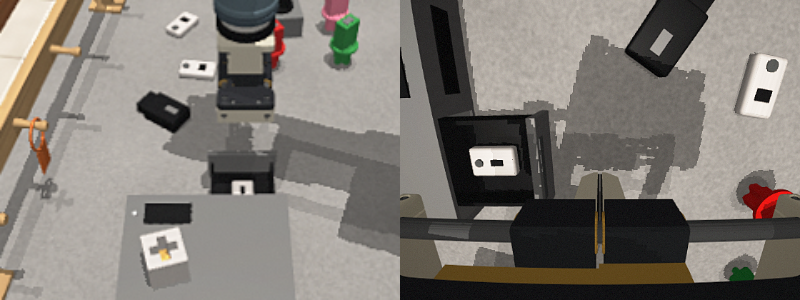

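The drawer face lies straight ahead of the closed fingers, along tool -y (wrist view, face at (545,155)). The way is clear, so I'll push.

```bash
echo '[0,-0.03,0,0,0,0,0,0,-0.05,0,0,0,0,0,0,-0.07,0,0,0,0,0,0,-0.085,0,0,0,0,0,0,-0.092,0,0,0,0,0,0,-0.096,0,0,0,0,0,0,-0.098,0,0,0,0,0,0,-0.098,0,0,0,0,0]' | python3 -m creep; echo '[0,-0.003,0,0,0,0,0,0,-0.005,0,0,0,0,0,0,-0.005,0,0,0,0,0]' | python3 -m creep|egrep 'pos|force'
```

```text
time_s: 2.75
tool_pos: [0.5752, 0.1078, 0.0395]
orientation: [[0.991, 0.135, 0.002], [0.135, -0.991, -0.0], [0.002, 0.0, -1.0]]
wrist_force: [0.5, 0.1, -0.2]
width: 0.0004
gripper_force: 0.0
tool_pos: [0.5737, 0.1128, 0.0384]
wrist_force: [0.6, -0.1, -0.1]
gripper_force: 0.0
```

```bash
for i in 1; do echo '[0,-0.004,0,0,0,0,0,0,-0.006,0,0,0,0,0,0,-0.006,0,0,0,0,0]' | python3 -m creep|egrep 'pos|force'; echo '[0,-0.003,0,0,0,0,0,0,-0.004,0,0,0,0,0,0,-0.004,0,0,0,0,0]' | python3 -m creep|egrep 'pos|force';  done; python3 - <<'E'
from h import *
m=snap('wrist','w2'); snap('top','t2')
a=[cv2.imread(f'pics/{n}_raw.png') for n in('t2','w2')]
cv2.imwrite('pics/tw2.png',np.hstack([cv2.resize(a[0][155:285,140:270],(400,400),interpolation=cv2.INTER_CUBIC),cv2.resize(a[1][60:,:360],(400,400))]))
E
```

```text
tool_pos: [0.5728, 0.1193, 0.0384]
wrist_force: [-0.1, -0.3, -0.6]
gripper_force: 0.0
tool_pos: [0.5723, 0.1232, 0.0384]
wrist_force: [0.2, -1.0, 1.3]
gripper_force: 0.0
```

View pics/tw2.png

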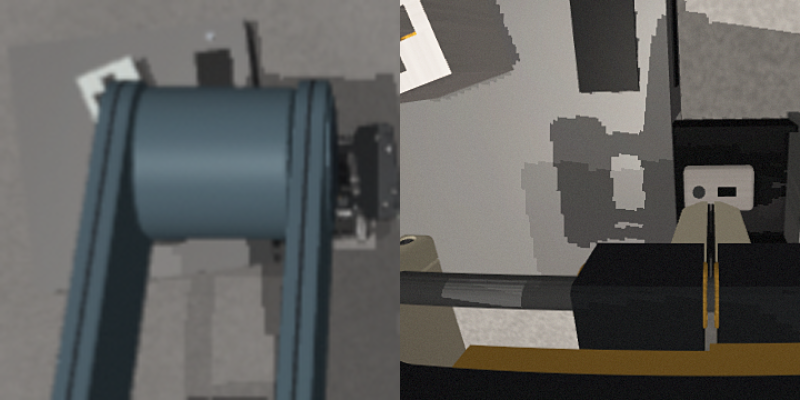

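```bash
python3 - <<'E'
from h import *
m=manip.camera_model('wrist'); s=manip.sense(); print(s['tool_pos'],s['wrist_force'])
print('tcp px',proj(m,s['tool_pos']), 'grasp',proj(m,s['tool_pos']+[0,0,.019]))
w=cv2.imread('pics/w2_raw.png'); cv2.imwrite('pics/w2b.png',cv2.resize(w[130:330,200:460],(780,600),interpolation=cv2.INTER_CUBIC))
for y in(.05,.06,.075,.1,.12,.14):print(y,proj(m,[.585,y,.053]).round())
E
```

```text
[0.57237761 0.12297707 0.03844979] [ 1.12837168 -0.2379735  -0.97242282]
tcp px [278.09643061 236.23468052] grasp [278.01372149 247.7284848 ]
0.05 [393. 241.]
0.06 [378. 239.]
0.075 [355. 236.]
0.1 [317. 231.]
0.12 [285. 227.]
0.14 [254. 223.]
```

View pics/w2b.png

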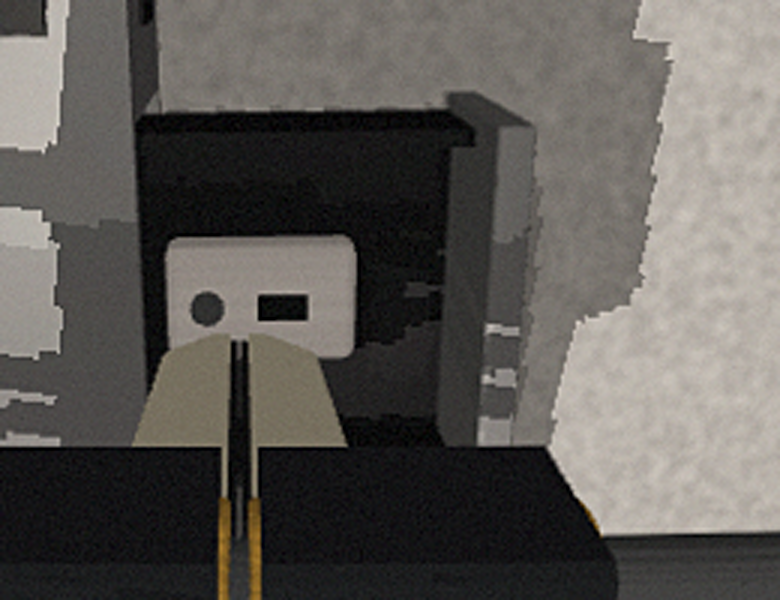

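The fingers are inside the drawer. The face strip in this view, at (515,130), is still at y≈0.06, so the fingers got past the face without moving the drawer. I'll lift out, go back and approach again slower and lower.

```bash
echo '[0,0,-0.03,0,0,0,0,0,0,-0.05,0,0,0,0,0,0,-0.05,0,0,0,0,0,0.04,-0.05,0,0,0,0,0,0.08,-0.05,0,0,0,0,0,0.11,-0.05,0,0,0,0,0,0.11,-0.05,0,0,0,0,0,0.11,-0.02,0,0,0,0,0,0.11,0.005,0,0,0,0,0,0.11,0.01,0,0,0,0,0,0.11,0.01,0,0,0,0,0,0.11,0.01,0,0,0,0]' | python3 -m creep|egrep 'time|pos|force'
echo '[0,-0.005,0,0,0,0,0,0,-0.01,0,0,0,0,0,0,-0.015,0,0,0,0,0,0,-0.02,0,0,0,0,0,0,-0.02,0,0,0,0,0]' | python3 -m creep|egrep 'pos|force'
echo '[0,-0.005,0,0,0,0,0,0,-0.01,0,0,0,0,0,0,-0.015,0,0,0,0,0,0,-0.015,0,0,0,0,0]' | python3 -m creep|egrep 'pos|force'
python3 - <<'E'
from h import *
snap('wrist','w3'); snap('side','s3')
a=[cv2.imread(f'pics/{n}_raw.png') for n in('s3','w3')]
cv2.imwrite('pics/sw3.png',np.hstack([cv2.resize(a[0][190:290,210:343],(400,300),interpolation=cv2.INTER_CUBIC),cv2.resize(a[1][130:330,160:427],(400,300))]))
E
```

```text
time_s: 4.6
tool_pos: [0.5873, 0.0143, 0.0287]
wrist_force: [0.2, 0.1, -0.5]
gripper_force: 0.0
tool_pos: [0.5846, 0.0351, 0.0291]
wrist_force: [-0.0, -0.9, 0.7]
gripper_force: 0.0
tool_pos: [0.5822, 0.0497, 0.0284]
wrist_force: [-0.2, -0.1, 0.1]
gripper_force: 0.0
```

View pics/sw3.png

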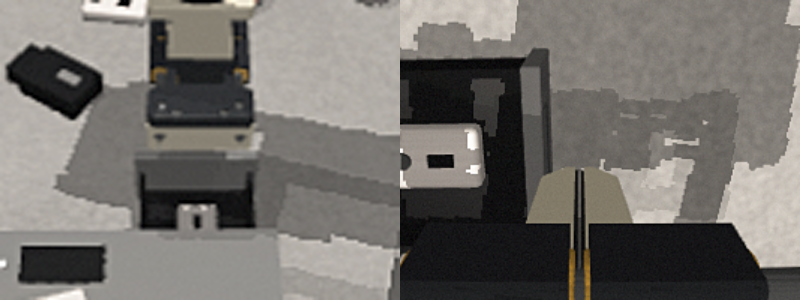

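Wrist view: the face strip is at (537,110) and the finger is just touching at (540,190). I'll push in small steps and track the strip numerically; it should stay fixed relative to the camera.

```bash
cat > prof.py <<'E'
from h import *
im=manip.snapshot('wrist'); s=manip.sense()
print(s['tool_pos'].round(4),s['wrist_force'].round(1),im[168:176,190:400:6].mean((0,2)).astype(int).tolist())
cv2.imwrite('pics/p_%d.png'%round(s['time_s']*100),im[...,::-1])
E
python3 prof.py
echo '[0,-0.004,0,0,0,0,0,0,-0.008,0,0,0,0,0,0,-0.008,0,0,0,0,0]' | python3 -m creep>/dev/null; python3 prof.py
echo '[0,-0.004,0,0,0,0,0,0,-0.008,0,0,0,0,0,0,-0.008,0,0,0,0,0]' | python3 -m creep>/dev/null; python3 prof.py
echo '[0,-0.004,0,0,0,0,0,0,-0.008,0,0,0,0,0,0,-0.008,0,0,0,0,0]' | python3 -m creep>/dev/null; python3 prof.py
```

```text
[0.5825 0.0486 0.0284] [ 0.3 -0.8  0.8] [28, 31, 32, 27, 29, 25, 23, 20, 18, 65, 67, 50, 125, 124, 125, 126, 133, 125, 129, 125, 131, 129, 123, 127, 124, 124, 124, 123, 123, 126, 123, 130, 125, 119, 125]
[0.5813 0.0569 0.0284] [-0.3 -0.  -0.2] [33, 38, 29, 27, 28, 27, 22, 26, 22, 17, 21, 66, 67, 50, 125, 123, 123, 125, 133, 121, 126, 123, 129, 129, 120, 125, 125, 122, 121, 125, 123, 122, 123, 126, 123]
[0.5802 0.0649 0.0285] [-0.2 -0.5  0.8] [40, 32, 34, 33, 26, 23, 31, 27, 21, 21, 21, 18, 20, 49, 65, 59, 122, 122, 121, 124, 131, 120, 123, 122, 127, 128, 121, 122, 124, 120, 115, 124, 124, 117, 122]
[0.5791 0.0728 0.0284] [-0.2 -0.1  1. ] [35, 34, 38, 32, 34, 30, 27, 27, 28, 25, 19, 24, 21, 17, 20, 14, 64, 64, 122, 122, 122, 124, 127, 122, 119, 122, 126, 126, 125, 121, 123, 124, 117, 121, 125]
```

```bash
python3 - <<'E'
from h import *
snap('wrist','w4'); snap('side','s4'); m=manip.camera_model('side'); s=manip.sense()
p=s['tool_pos']; print('side px of tcp',proj(m,p),'if 25 higher',proj(m,p+[0,0,.025]),'face top centre',proj(m,[.5823,.0607,.053]),proj(m,[.6295,.0665,.053]),proj(m,[.5351,.0549,.053]))
a=[cv2.imread(f'pics/{n}_raw.png') for n in('s4','w4')]
cv2.imwrite('pics/sw4.png',np.hstack([cv2.resize(a[0][200:300,220:320],(400,400),interpolation=cv2.INTER_CUBIC),cv2.resize(a[1][130:330,200:400],(400,400))]))
E
```

```text
side px of tcp [274.85892197 249.4746997 ] if 25 higher [275.03102085 242.8515018 ] face top centre [274.3932465  238.94399466] [254.10144412 238.61145002] [294.67855631 239.25945683]
```

View pics/sw4.png

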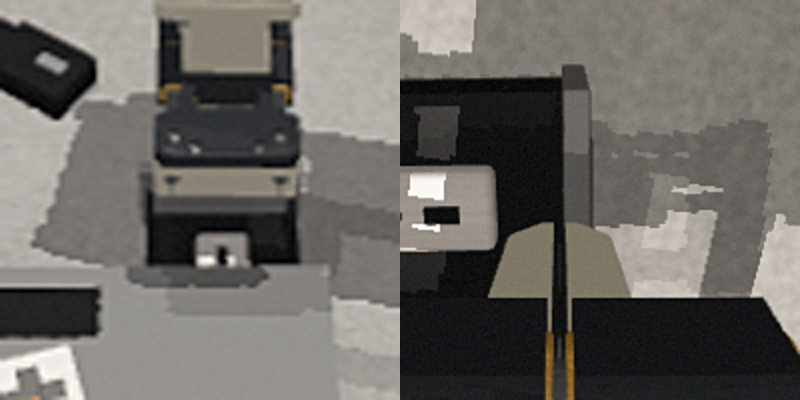

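The strip passes under the finger, which occludes it, so the fingertip may really be above the face and the finger geometry needs checking. I'll back off and find the floor by touch.

```bash
echo '[0,0,-0.03,0,0,0,0,0,0,-0.04,0,0,0,0,0,0.03,-0.04,0,0,0,0,0,0.06,-0.04,0,0,0,0,0,0.06,-0.04,0,0,0,0,0,0.06,-0.01,0,0,0,0,0,0.06,0.01,0,0,0,0,0,0.06,0.016,0,0,0,0,0,0.06,0.016,0,0,0,0,0,0.06,0.016,0,0,0,0]' | python3 -m creep|egrep 'time|pos|force'
echo '[0,0,0.003,0,0,0,0,0,0,0.004,0,0,0,0,0,0,0.004,0,0,0,0]' | python3 -m creep|egrep 'pos|force'
echo '[0,0,0.003,0,0,0,0,0,0,0.004,0,0,0,0,0,0,0.004,0,0,0,0]' | python3 -m creep|egrep 'pos|force'
python3 - <<'E'
from h import *
m=manip.camera_model('wrist');print(ray(m,280,210)[0])
# w4 camera: same orientation, tool at (.579,.0728,.0284)
s=manip.sense(); off=np.array([.579,.0728,.0284])-s['tool_pos']
def at2(u,v,z):
    c,d=ray(m,u,v); c=c+off; return c+d*(z-c[2])/d[2]
for n,u,v in(('strip end L',282,166),('strip end R',296,166),('tip',279,241)):
    print(n,[at2(u,v,z).round(4).tolist() for z in(.028,.053)])
E
```

```text
time_s: 7.33
tool_pos: [0.5877, 0.0131, 0.0128]
wrist_force: [0.4, -0.2, 0.2]
gripper_force: 0.0
tool_pos: [0.588, 0.013, 0.0092]
wrist_force: [-0.4, 0.5, -0.8]
gripper_force: 0.0
tool_pos: [0.5872, 0.013, 0.0043]
wrist_force: [0.2, 0.2, -0.4]
gripper_force: 0.0
[0.66615408 0.02306831 0.19919321]
strip end L [[0.6272, 0.0768, 0.028], [0.6311, 0.0775, 0.053]]
strip end R [[0.6284, 0.0679, 0.028], [0.6322, 0.0698, 0.053]]
tip [[0.5754, 0.0717, 0.028], [0.586, 0.0731, 0.053]]
```

```bash
for r in 1; do echo '[0,0,0.002,0,0,0,0,0,0,0.004,0,0,0,0,0,0,0.004,0,0,0,0,0,0,0.004,0,0,0,0]' | python3 -m creep|egrep 'pos|force'
echo '[0,0,0.003,0,0,0,0,0,0,0.003,0,0,0,0]' | python3 -m creep|egrep 'pos|force'; done;  python3 - <<'E'
from h import *
m=manip.camera_model('wrist'); s=manip.sense(); im=manip.snapshot('wrist'); cv2.imwrite('pics/w5_raw.png',im[...,::-1])
print(s['tool_pos'],s['joints'].round(3),s['wrist_force'].round(2))
E
```

```text
tool_pos: [0.5872, 0.0129, 0.0002]
wrist_force: [0.5, 0.0, -0.3]
gripper_force: 0.0
tool_pos: [0.5872, 0.0129, -0.003]
wrist_force: [-0.4, 0.4, 0.8]
gripper_force: 0.0
[ 0.58716103  0.01293361 -0.00299585] [-0.168  0.516  1.669 -0.     0.957  1.267] [-0.36  0.42  0.76]
```

The reading is z=-3 mm with no floor contact, so the measured TCP height is off. I'll keep going down gently until it touches.

```bash
echo '[0,0,0.003,0,0,0,0,0,0,0.006,0,0,0,0,0,0,0.006,0,0,0,0]' | python3 -m creep|egrep 'pos|wrist'
echo '[0,0,0.002,0,0,0,0,0,0,0.004,0,0,0,0,0,0,0.004,0,0,0,0]' | python3 -m creep|egrep 'pos|wrist'

```

```text
tool_pos: [0.5869, 0.013, -0.0093]
wrist_force: [-0.5, -0.3, -0.3]
tool_pos: [0.5871, 0.013, -0.013]
wrist_force: [0.1, -0.0, -0.2]
```

```bash
python3 - <<'E'
from h import *
# independent height check: match scene points w2/top0 via known programmer geometry; camera height error dz from scale of port top in w2
w=cv2.imread('pics/w2_raw.png'); g=cv2.cvtColor(w,cv2.COLOR_BGR2GRAY)
cv2.imwrite('pics/x.png',g)
m=manip.camera_model('wrist'); s=manip.sense(); off=np.array([.57238,.12298,.03845])-s['tool_pos']
f=lambda u,v,z,dz:(lambda c,d:c+d*(z-c[2])/d[2])(ray(m,u,v)[0]+off+[0,0,dz],ray(m,u,v)[1])
for dz in(0,.01,.02,.03,.04):
    a=f(200+135/3,130+115/3,.06,dz); b=f(200+530/3,130+125/3,.053,dz); c=f(200+167/3,130+300/3,.03,dz)
    print(dz,a.round(4),b.round(4),'prog edge to face',(b-a).round(4))
E
```

```text
0 [0.6199 0.1484 0.06  ] [0.6273 0.0707 0.053 ] prog edge to face [ 0.0075 -0.0777 -0.007 ]
0.01 [0.6181 0.1493 0.06  ] [0.626  0.0673 0.053 ] prog edge to face [ 0.008 -0.082 -0.007]
0.02 [0.6162 0.1502 0.06  ] [0.6247 0.0638 0.053 ] prog edge to face [ 0.0084 -0.0863 -0.007 ]
0.03 [0.6144 0.1511 0.06  ] [0.6234 0.0604 0.053 ] prog edge to face [ 0.0089 -0.0907 -0.007 ]
0.04 [0.6126 0.1519 0.06  ] [0.622  0.0569 0.053 ] prog edge to face [ 0.0094 -0.095  -0.007 ]
```

```bash
echo '[0,0,0.002,0,0,0,0,0,0,0.005,0,0,0,0,0,0,0.005,0,0,0,0]' | python3 -m creep|egrep 'pos|wrist'
echo '[0,0,0.002,0,0,0,0,0,0,0.004,0,0,0,0,0,0,0.004,0,0,0,0]' | python3 -m creep|egrep 'pos|wrist'
echo '[0,0,0.002,0,0,0,0,0,0,0.004,0,0,0,0,0,0,0.004,0,0,0,0]' | python3 -m creep|egrep 'pos|wrist'

```

```text
tool_pos: [0.587, 0.013, -0.0181]
wrist_force: [0.0, 0.8, 0.3]
tool_pos: [0.5871, 0.013, -0.022]
wrist_force: [-0.3, 0.3, -0.5]
tool_pos: [0.5871, 0.013, -0.026]
wrist_force: [-0.5, -0.5, 0.2]
```

```bash
python3 - <<'E'
from h import *
snap('wrist','w6'); snap('side','s6'); snap('top','t6'); m=manip.camera_model('side'); p=manip.sense()['tool_pos']
print(proj(m,p),[ (z,proj(m,[p[0],p[1],z]).round()) for z in(0,.03,.06,.1)])
a=[cv2.imread(f'pics/{n}_raw.png') for n in('s6','w6','t6')]
r=lambda i,w,h:cv2.resize(i,(w,h),interpolation=cv2.INTER_CUBIC)
cv2.imwrite('pics/sw6.png',np.hstack([r(a[0][180:280,225:325],400,400),r(a[1][130:330,200:400],400,400)]))
E
```

```text
[274.37593806 243.86730307] [(0, array([275., 238.])), (0.03, array([275., 230.])), (0.06, array([275., 222.])), (0.1, array([275., 210.]))]
```

View pics/sw6.png

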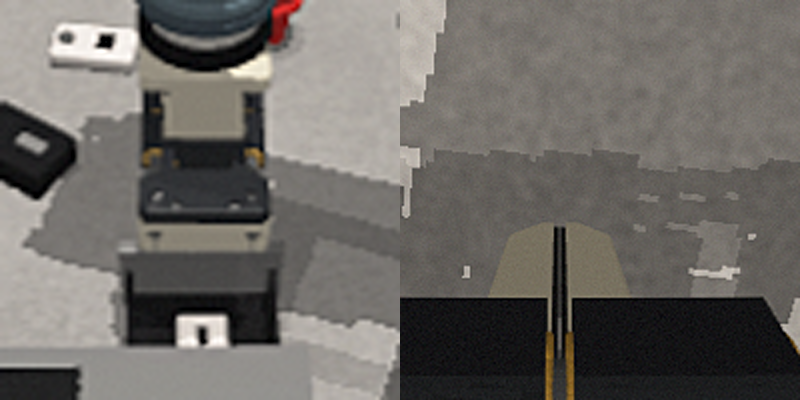

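```bash
python3 - <<'E'
from h import *
m=manip.camera_model('side')
pr=lambda *p:proj(m,p).round(1)
for nm,p in(('s1',(.5821,.012,.0318)),('s4',(.579,.0728,.0284)),('s6',(.587,.013,-.026))):
    x,y,z=p; print(nm,'tip',pr(*p),'body end bottom +y',pr(x-.0,y+.094,z+.084),'body bottom centre',pr(x,y,z+.084),'body +y at half 37',pr(x,y+.0375,z+.084))
x,y,z=(.1482,-.5292,.1898); R=np.array([[.963,.269],[.269,-.963]])
print('s0 tip L/R',[pr(*(np.array([x,y,z])+np.r_[R[:,1]*s,0])) for s in(-.055,.055)])
a=cv2.imread('pics/side0_raw.png'); b=cv2.imread('pics/s1_raw.png')
r=lambda i,w,h:cv2.resize(i,(w,h),interpolation=cv2.INTER_CUBIC)
cv2.imwrite('pics/last.png',np.hstack([r(a[0:100,400:500],400,400),r(b[170:270,225:325],400,400)]))
E
```

```text
s1 tip [276.9 229.3] body end bottom +y [272.2 236.6] body bottom centre [277.6 205.5] body +y at half 37 [275.6 217.3]
s4 tip [275.  249.6] body end bottom +y [269.7 260.4] body bottom centre [275.6 226.2] body +y at half 37 [273.3 239.3]
s6 tip [274.5 244. ] body end bottom +y [269.7 253. ] body bottom centre [275.1 222.3] body +y at half 37 [273. 234.]
s0 tip L/R [array([444.3,  90.2]), array([429.1,  73.1])]
```

View pics/last.png

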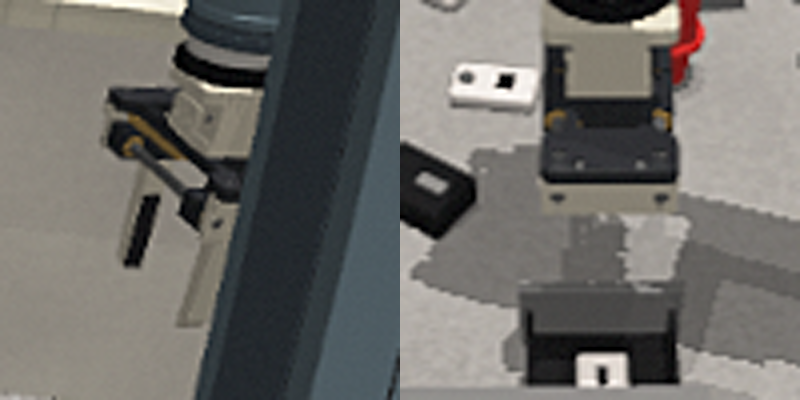

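The side view at the start shows the left-hand fingertip at crop (190,325), about 8 px above where the reported TCP projects. The fingertips therefore really sit roughly 35–40 mm higher than reported. I'll measure the offset by touching the floor gently. I've used all 10 views, so from here I measure in code.

```bash
echo '[0,0,0.002,0,0,0,0,0,0,0.004,0,0,0,0,0,0,0.004,0,0,0,0]' | python3 -m creep|egrep 'pos|wrist'
echo '[0,0,0.002,0,0,0,0,0,0,0.003,0,0,0,0,0,0,0.003,0,0,0,0]' | python3 -m creep|egrep 'pos|wrist'
echo '[0,0,0.002,0,0,0,0,0,0,0.003,0,0,0,0,0,0,0.003,0,0,0,0]' | python3 -m creep|egrep 'time|pos|wrist'

```

```text
tool_pos: [0.5878, 0.0129, -0.0279]
wrist_force: [-3.8, 0.7, 12.5]
tool_pos: [0.5879, 0.0129, -0.028]
wrist_force: [-11.4, 1.3, 34.6]
time_s: 10.53
tool_pos: [0.5881, 0.0129, -0.0281]
wrist_force: [-19.0, 1.7, 55.9]
```

Floor contact comes at reported z=-0.028, so true tip height = reported + 0.028. I'll back up to a true height of ~30 mm and push the drawer.

```bash
echo '[0,0,-0.02,0,0,0,0,0,0,-0.042,0,0,0,0,0,0,-0.042,0,0,0,0,0,-0.01,-0.042,0,0,0,0,0,-0.02,-0.042,0,0,0,0,0,-0.03,-0.042,0,0,0,0,0,-0.03,-0.042,0,0,0,0]' | python3 -m creep|egrep 'time|pos|wrist'
python3 prof.py
echo '[0,-0.01,0,0,0,0,0,0,-0.02,0,0,0,0,0,0,-0.02,0,0,0,0,0]' | python3 -m creep|egrep 'pos|wrist'
python3 prof.py

```

```text
time_s: 11.12
tool_pos: [0.5815, 0.0453, 0.0049]
wrist_force: [0.0, -0.2, 0.8]
[0.582  0.0444 0.0051] [-0.6 -0.5 -0.7] [94, 85, 81, 84, 89, 78, 84, 104, 64, 62, 90, 126, 128, 130, 132, 137, 132, 128, 130, 133, 137, 134, 126, 130, 128, 129, 133, 123, 129, 128, 131, 125, 132, 128, 124]
tool_pos: [0.5798, 0.0644, 0.0059]
wrist_force: [-0.1, 0.0, -0.2]
[0.5802 0.0637 0.0062] [-0.4 -0.2  0.7] [109, 113, 104, 105, 101, 107, 97, 100, 97, 61, 57, 133, 129, 132, 124, 124, 124, 125, 124, 129, 134, 127, 128, 127, 127, 130, 130, 121, 122, 126, 123, 126, 122, 122, 123]
```

The face now moves with the tool. I'll continue to the stop.

```bash
echo '[0,-0.015,0,0,0,0,0,0,-0.03,0,0,0,0,0,0,-0.04,0,0,0,0,0,0,-0.046,0,0,0,0,0,0,-0.046,0,0,0,0,0]' | python3 -m creep|egrep 'pos|wrist'
python3 prof.py
echo '[0,-0.004,0,0,0,0,0,0,-0.006,0,0,0,0,0,0,-0.006,0,0,0,0,0]' | python3 -m creep|egrep 'pos|wrist'
echo '[0,-0.003,0,0,0,0,0,0,-0.004,0,0,0,0,0,0,-0.004,0,0,0,0,0]' | python3 -m creep|egrep 'time|pos|wrist'

```

```text
tool_pos: [0.5742, 0.1092, 0.0065]
wrist_force: [0.3, 0.3, -0.0]
[0.5745 0.1086 0.0066] [ 0.1 -1.5 -0.2] [174, 175, 161, 48, 47, 62, 96, 104, 96, 61, 57, 120, 122, 115, 114, 118, 116, 111, 117, 116, 116, 116, 116, 119, 121, 116, 117, 111, 114, 114, 119, 120, 116, 115, 113]
tool_pos: [0.5739, 0.1139, 0.0066]
wrist_force: [0.3, -1.3, 0.3]
time_s: 12.43
tool_pos: [0.5733, 0.118, 0.0066]
wrist_force: [0.7, -0.4, -0.3]
```

```bash
echo '[0,-0.003,0,0,0,0,0,0,-0.004,0,0,0,0,0,0,-0.004,0,0,0,0,0]' | python3 -m creep|egrep 'time|pos|wrist'
echo '[0,-0.003,0,0,0,0,0,0,-0.004,0,0,0,0,0,0,-0.004,0,0,0,0,0]' | python3 -m creep|egrep 'time|pos|wrist'
python3 prof.py

```

```text
time_s: 12.68
tool_pos: [0.5731, 0.1199, 0.0066]
wrist_force: [0.4, -9.5, 0.4]
time_s: 12.93
tool_pos: [0.5731, 0.1199, 0.0067]
wrist_force: [0.6, -24.2, 1.1]
[0.5731 0.1199 0.0067] [  0.9 -22.1   1.4] [168, 181, 93, 95, 94, 94, 92, 47, 54, 69, 61, 113, 112, 114, 111, 115, 112, 108, 112, 114, 109, 110, 109, 112, 112, 116, 113, 116, 109, 108, 111, 112, 108, 113, 115]
```

The drawer is against its stop: 24 N and no further motion. Next is the head.

```bash
echo '[0,0.03,0,0,0,0,0.06,0,0.06,-0.02,0,0,0,0.06,0,0.09,-0.06,0,0,0,0.06,0,0.12,-0.1,0,0,0,0.06,0,0.15,-0.14,0,0,0,0.06,0,0.19,-0.165,0,0,0.05,0.06,0,0.23,-0.165,0,0,0.1,0.06,0,0.27,-0.165,0,0,0.1,0.06,0,0.31,-0.165,0,0,0.1,0.06,0,0.35,-0.165,0,0,0.1,0.06,0,0.39,-0.165,0,0,0.1,0.06,0,0.40,-0.165,0,0,0.1,0.06]' | python3 -m creep|egrep 'time|pos|orient|width'
python3 - <<'E'
from h import *
m=manip.camera_model('top')
for n,x,y in(('red',486,312),('pink',545,370),('green',499,377),('fob',607,336),('jar',587,264)): print(n,at(m,x/1.4,y/1.4,.09).round(3))
go([.559,-.282,.17],-88)
E
```

```text
time_s: 13.98
tool_pos: [0.626, -0.2743, 0.1712]
orientation: [[0.999, 0.034, 0.0], [0.034, -0.999, -0.001], [0.0, 0.001, -1.0]]
width: 0.0598
red [ 0.564 -0.168  0.09 ]
pink [ 0.461 -0.276  0.09 ]
green [ 0.447 -0.193  0.09 ]
fob [ 0.525 -0.387  0.09 ]
jar [ 0.655 -0.351  0.09 ]
alt [[0.001, -0.0, -0.001], [-0.0, -0.001, 3.14]] q6 0.962
shift [-0.0672  0.0054  0.0012] rot [ 0.0007 -0.0002 -0.0013] dist 0.067 t 13.98
```

```bash
echo '[-0.03,0.0027,0,0,0,0,0.06,-0.06,0.005,0,0,0,0,0.06,-0.067,0.005,0,0,0,0,0.06,-0.067,0.005,0,0,0,0,0.06,-0.067,0.005,0,0,0,0,0.06]' | python3 -m creep|egrep 'time|pos'
python3 - <<'E'
from h import *
s=manip.sense(); m=snap('wrist','w7'); print(s['tool_pos'])
for z in(.1,.072): print(z,proj(m,[.5596,-.2827,z]).round(1),proj(m,[.5596+.018,-.2827,z]).round(1),proj(m,[.5596,-.2827-.012,z]).round(1))
g=cv2.cvtColor(cv2.imread('pics/w7_raw.png'),cv2.COLOR_BGR2GRAY)
b=cv2.resize(g,None,fx=1/4,fy=1/6,interpolation=cv2.INTER_AREA)
ch=" .:-=+*#%@"
for r in b[15:52,35:105]: print(''.join(ch[min(9,int(v)//20)] for v in r))
E
```

```text
time_s: 14.4
tool_pos: [0.5599, -0.2776, 0.172]
[ 0.55985273 -0.27761594  0.17198633]
0.1 [283.8 206.9] [284.6 187.7] [297.  207.4]
0.072 [283.4 198.9] [284.1 181.2] [295.4 199.3]
@@@@@@@*+##*###**#**##*#******====================**#@@@@@@@@@@@#*****
%@@@@@@++******##***#######**===================-=**+@@@@@@@@@@@#*****
***+*******##*##***###*##*#*======================**=%%@@@@@@@@@******
********#**##**###*#######*======================-+#+*%%@@@@@@@#******
***********##*###*#*+++++*========================-+**+*%%@@@%********
***********########================================-==+*++++*#********
*******#**#########========================================***********
***********##*#####+=======================================****#*****#
************#*##*#*+=======================================*********#*
*#*******#**#**####+=====++================================****#****#*
***************++#*======++==========---:-=================#######****
#*#********=-====+====--======---::::::---=========++======*#*####****
*********+=-::--====-----=-:::::----------================+*#####**#
[... 1003 characters left out ...]
---===========. -=====-=++-------=+##**##= :======***##***#***##
===-----===========-  :=====+**++==-=+#=+####*#-  -======*#***##*#****
==----=============.  :-===+****=----=*%#######-  .=======****##***##*
=----=============:   :=*=****##-----:=*%######*   :=======**#**#**#**
....::::=========-   .:******##*-------+%#######:   -=======**------::
        =========.   ::+****###+-=*#%--=######*#*   :========+        
        -=======:    .-***#####*##**##--#########:   -=======-        
     ::.:======-    .:****########*++##-#########+   .=======:.::     
    :::::======:    .+***##########*+*#**#########:   :======:::::    
   :::...::::::..  ..-===============++===========-  .:::::::.:.:-:
```

```bash
python3 - <<'E'
from h import *
im=cv2.imread('pics/w7_raw.png'); g=cv2.cvtColor(im,cv2.COLOR_BGR2GRAY)
for v in range(164,236,2): print(v,' '.join('%2d'%(int(g[v:v+2,u:u+2].mean())//3) for u in range(250,316,2)))
E
```

```text
164 13 13 12 13 13 13 14 17 20 22 26 25 25 26 25 25 25 25 25 25 24 24 25 24 25 24 25 26 25 24 29 30 29
166 12 13 16 19 20 24 25 25 25 25 24 24 25 25 24 25 25 25 25 25 25 25 25 25 25 24 25 25 25 25 28 30 30
168 23 25 24 25 25 25 25 24 24 24 24 25 24 24 25 25 25 25 25 25 25 24 24 24 25 25 25 25 25 25 27 31 30
170 25 24 25 24 24 24 25 25 25 24 24 25 24 25 25 25 25 25 25 25 24 25 25 25 24 25 25 25 25 24 25 29 29
172 24 24 25 25 24 25 25 24 25 25 24 25 26 20 18 17 14 18 20 24 26 24 25 25 24 24 24 25 24 25 25 27 27
174 25 25 24 25 23 25 25 25 25 26 22 11  7  4  4  3  6  5  5  4 11 22 26 24 26 25 25 23 22 23 22 24 27
176 25 25 24 24 25 25 24 25 23 18  4  4  5  5  5  6  5  4  4  5  5  3 11 19 19 18 19 18 18 18 17 21 24
178 23 22 22 22 22 22 22 24 12  3  5  5  4  4  4  5  4  5  5  5  6  3  2  8 18 19 19 18 19 19 19 21 22
180 18 19 19 19 18 18 21 13  4  5  4  1  3  2  1  2  2  2  3  1  2  2  1  2  7 20 19 19 19 19 19 19 22
182 18 19 18 19 18 19 13  1  4  2  2  2  0  3  2  2  1  2  2  0  1  2  2  4  2 13 19 18 18 19 19 18 23
184 18 18 18 20 19 19  6  2  2  3  2  2  3  1  2  1  3  2  0  1  4  1 
[... 1907 characters left out ...]
0 39 39 40 14 10 11 11 10  9 11 10  9  8  9  9  6 13 17 17 26 36 40 41 43 40 39 41
224 27 38 40 40 40 40 39 39 40 16 10 10 11 10 11 10  9  9  9  8  8  5 27 36 41 40 41 41 40 42 45 45 39
226 22 30 41 40 40 40 39 40 39 37 23 22 16  9  9 10 10  8  8  5  4 10 39 41 41 38 44 45 43 42 46 47 44
228 23 23 24 41 39 40 39 39 40 40 37 35 26 22 24 23 38 44 40 42 42 43 42 42 46 46 48 48 47 46 44 46 47
230 22 25 24 32 41 37 36 31 27 24 21 22 23 26 22 31 40 41 40 41 40 41 41 44 47 47 45 47 45 48 47 45 47
232 24 23 23 22 25 23 23 23 23 23 22 22 25 23 40 41 42 42 42 42 41 43 47 46 46 48 45 44 46 49 50 45 47
234 23 22 23 23 22 22 23 23 23 22 22 23 22 28 41 40 42 42 46 43 41 44 48 44 46 46 45 45 47 48 49 45 47
```

The grip top is found in code: label centre ≈ (282.5,209), edges tilted ~4° clockwise in the image. That gives a head x-axis yaw of about -2° and a centre near (0.558,-0.281). I'll descend to grasp at reported z 0.031.

```bash
python3 -c "
from h import *
go([.5577,-.281,.031],-92)"
```

```text
alt [[0.0, -0.001, 0.071], [0.002, 0.0, -3.071]] q6 0.896
shift [-0.003   0.0034  0.141 ] rot [ 0.0002 -0.0015  0.071 ] dist 0.141 t 14.45
```

```bash
echo '[-0.002,0.0034,0.03,0,0,0.07,0.06,-0.002,0.0034,0.06,0,0,0.07,0.06,-0.002,0.0034,0.09,0,0,0.07,0.06,-0.002,0.0034,0.12,0,0,0.07,0.06,-0.002,0.0034,0.135,0,0,0.07,0.06,-0.002,0.0034,0.141,0,0,0.07,0.06,-0.002,0.0034,0.141,0,0,0.07,0.06,-0.002,0.0034,0.141,0,0,0.07,0.06]' | python3 -m creep|egrep 'time|pos|force'
echo '[0,0,0,0,0,0,0.01,0,0,0,0,0,0,0.01,0,0,0,0,0,0,0.01,0,0,0,0,0,0,0.01,0,0,0,0,0,0,0.01,0,0,0,0,0,0,0.01]' | python3 -m creep 40
```

```text
time_s: 15.12
tool_pos: [0.5588, -0.2813, 0.0312]
wrist_force: [0.4, -0.6, -0.0]
gripper_force: 0.0
time_s: 15.62
tool_pos: [0.5576, -0.2813, 0.0309]
orientation: [[0.999, -0.034, 0.0], [-0.034, -0.999, -0.0], [0.0, 0.0, -1.0]]
wrist_force: [0.2, 2.3, 0.9]
width: 0.0247
gripper_force: 1.0
```

```bash
echo '[0,0,0,0,0,0,0.01,0,0,0,0,0,0,0.01,0,0,-0.015,0,0,0,0.01,0,0,-0.035,0,0,0,0.01,0,0,-0.06,0,0,0,0.01,0,0,-0.09,0,0,0,0.01,0,0,-0.12,0,0,0,0.01,0,0,-0.145,0,0,0,0.01,0,0,-0.145,0,0,0,0.01]' | python3 -m creep 40
python3 - <<'E'
from h import *
# port: detect in top0 white top face by threshold
im=cv2.imread('pics/top0_raw.png'); m=manip.camera_model('top')
x0,y0=158,165; c=cv2.resize(im[y0:205,x0:198],None,fx=8,fy=8,interpolation=cv2.INTER_CUBIC); g=c.min(2)
_,b=cv2.threshold(g,150,255,0); cs,_=cv2.findContours(b,cv2.RETR_EXTERNAL,2); k=max(cs,key=cv2.contourArea)
r=cv2.minAreaRect(k); P=np.array([at(m,x0+(x+.5)/8-.5,y0+(y+.5)/8-.5,.104) for x,y in cv2.boxPoints(r)])
print(P.mean(0).round(4)); 
for i in range(4):
    e=P[(i+1)%4]-P[i]; print(np.linalg.norm(e).round(4),np.degrees(np.arctan2(e[1],e[0])).round(1))
go([.648,.26,.175],-66-90)
E
```

```text
time_s: 16.37
tool_pos: [0.56, -0.2833, 0.1814]
orientation: [[0.999, -0.034, 0.008], [-0.034, -0.999, -0.006], [0.008, 0.006, -1.0]]
wrist_force: [0.3, 0.4, -0.7]
width: 0.0239
gripper_force: 40.0
[0.6489 0.2618 0.104 ]
0.047 -65.2
0.0469 -155.6
0.0469 114.6
0.0467 24.5
alt [[0.001, -0.011, 1.118], [0.012, 0.001, -2.024]] q6 0.959
shift [ 0.0693 -0.546   0.0038] rot [ 7.0000e-04 -1.0500e-02  1.1177e+00] dist 0.55 t 16.37
```

```bash
python3 -c "
from h import *
go([.585,.232,.176],-65.4)"
```

```text
alt [[0.008, -0.007, -0.464], [-0.009, -0.01, 2.678]] q6 0.959
shift [ 0.0073 -0.5159  0.0025] rot [ 0.0076 -0.0066 -0.4635] dist 0.516 t 16.37
```

```bash
echo '[0.01,-0.02,0,0,0,-0.04,0.01,0.01,-0.06,0,0,0,-0.08,0.01,0.01,-0.1,0,0,0,-0.12,0.01,0.01,-0.14,0,0,0,-0.16,0.01,0.01,-0.18,0,0,0,-0.2,0.01,0.01,-0.22,0,0,0,-0.24,0.01,0.01,-0.26,0,0,0,-0.28,0.01,0.01,-0.3,0,0,0,-0.32,0.01,0.01,-0.34,0,0,0,-0.36,0.01,0.01,-0.38,0,0,0,-0.4,0.01,0.01,-0.42,0,0,0,-0.43,0.01,0.01,-0.46,0,0,0,-0.464,0.01]' | python3 -m creep>/dev/null
echo '[0,0,0,0,0,0,0.01,0,0,0,0,0,0,0.01]' | python3 -m creep|egrep 'time|pos'; python3 -c "
from h import *
go([.585,.232,.176],-65.4)"
```

```text
time_s: 17.53
tool_pos: [0.582, 0.1804, 0.1736]
alt [[-0.001, 0.002, 0.005], [-0.004, -0.001, -3.137]] q6 1.255
shift [ 0.0245 -0.0456 -0.0024] rot [-0.0007  0.0025  0.0046] dist 0.052 t 17.53
```

```bash
echo '[0.012,-0.023,0,0,0,0,0.01,0.024,-0.045,0,0,0,0,0.01,0.0245,-0.045,0,0,0,0,0.01,0.0245,-0.045,0,0,0,0,0.01,0.0245,-0.045,0,0,0,0,0.01,0.0245,-0.045,0,0,0,0,0.01]' | python3 -m creep|egrep 'time|pos|force|width'
python3 - <<'E'
from h import *
s=manip.sense(); m=snap('wrist','w8'); print(s['tool_pos'],np.degrees(np.arctan2(*s['orientation'][::-1][1:,0])) if 0 else np.degrees(np.arctan2(s['orientation'][1][0],s['orientation'][0][0])))
print('pred port',proj(m,[.6487,.261,.104]).round(1),[proj(m,[.6487+.0325*np.cos(a),.261+.0325*np.sin(a),.104]).round(0).tolist() for a in np.radians(24.6+45+np.arange(4)*90)])
im=cv2.imread('pics/w8_raw.png'); g=cv2.cvtColor(im,cv2.COLOR_BGR2GRAY)
b=cv2.resize(g,None,fx=1/4,fy=1/6,interpolation=cv2.INTER_AREA)
ch=" .:-=+*#%@"
for r in b[0:50,30:110]: print(''.join(ch[min(9,int(v)//24)] for v in r))
E
```

```text
time_s: 18.03
tool_pos: [0.5867, 0.2274, 0.175]
wrist_force: [0.3, -0.6, -1.9]
width: 0.0238
gripper_force: 40.0
[0.58672998 0.22742093 0.17498359] 24.52771645291273
pred port [272.6 126.5] [[245.0, 98.0], [246.0, 154.0], [299.0, 154.0], [300.0, 98.0]]
++++*+****+**************************++**+***+*******+++++**++++++*+++*++**++*++
++++++*+****************************++******++*********++****++++**++***++*+++++
+++++*+****+*********************************+**+++++++****+**+***++*+++*+++++++
+*++++++*****************************++**+****+++**********+***+***++*******++++
+*+++*++**+***************+***+++*********++++**+**************************++++*
+++**+*+****+**************************************+************+**********++++*
++*******************************+******+++*+*****+*********+++*****************
+*++**************+++*************+*****++******+***************+*********+*****
+**++**+**********++*********************+*****+***+************+***************
*****************+*******************+******************************************
****+********************************
[... 2502 characters left out ...]
=-----            -----=++++--+*********************
**************+++++**++++++=-----:            ------=++===**********************
**************+++++*******+------.            :------++--+**********************
**************+++++*******=------.            .------==-=***********************
**************++++*******=-------              ---------+***********************
****-:::::::-:::::-------:::----:   .::::::    -----::::-------------::::::-****
**+.                        :---.   .::::::    :---:                        .+**
*=                          :---    .::::::    .---:                          =*
-                          .:---    .::::::     ---:.                          -
```

```bash
python3 - <<'E'
from h import *
s=manip.sense(); m=manip.camera_model('wrist'); x,y,z=s['tool_pos']; R=np.array(s['orientation'])
for zf in(.166,.176,.186,.194):
    C=np.array([proj(m,np.array([x,y,0])+[0,0,zf]+.024*(np.cos(a)*R[:,0]*[1,1,0]+np.sin(a)*R[:,1]*[1,1,0])) for a in np.linspace(0,2*np.pi,90)]); print('flange zf',zf,'u',C[:,0].min().round(1),C[:,0].max().round(1),'v',C[:,1].min().round(1), 'u@vmin',C[C[:,1].argmin(),0].round(1))
im=cv2.imread('pics/w8_raw.png'); g=cv2.cvtColor(im,cv2.COLOR_BGR2GRAY)
print('flange')
for v in range(204,250,3): print(v,' '.join('%2d'%(int(g[v:v+3,u:u+3].mean())//4) for u in range(230,330,3)))
print('port',list(range(234,312,3)))
for v in range(92,168,3): print(v,' '.join('%2d'%(int(g[v:v+3,u:u+3].mean())//4) for u in range(234,312,3)))
E
```

```text
flange zf 0.166 u 244.7 311.9 v 198.6 u@vmin 278.3
flange zf 0.176 u 243.2 313.4 v 202.6 u@vmin 278.3
flange zf 0.186 u 241.5 315.1 v 207.0 u@vmin 278.2
flange zf 0.194 u 240.0 316.5 v 210.8 u@vmin 278.2
flange
204 29 32 32 32 32 32 32 32 33 31 14 15 15 15 15 15 15 15 21 22 21 28 27 34 36 36 36 35 36 24 22 21 19 22
207 32 32 32 32 32 32 32 32 32 30 14 15 15 15 16 17 17 22 30 32 31 31 31 36 36 36 35 35 35 30 30 30 30 30
210 32 32 32 32 32 32 32 32 32 24 15 15 11  7  4  3  2  3  4 12 21 30 31 35 35 35 35 34 34 30 30 30 29 29
213 32 31 32 32 32 32 32 32 32 19  9  2  2  2  2  2  2  2  2  2  1  2 17 34 35 35 35 35 35 30 30 29 29 29
216 32 32 32 32 31 32 32 32 26  4  1  3  2  2  2  2  2  3  2  2  3  2  2  3 23 35 34 34 33 30 29 29 29 29
219 31 32 32 32 31 32 32 22  3  2  2  2  2  2  2  2  1  2  2  2  2  2  2  2  1 16 31 30 30 29 29 29 29 29
222 31 31 31 31 31 31 25  2  2  2  2  2  2  2  1  2  2  1  1  2  1  1  2  2  2  2 19 30 29 29 29 29 29 29
225 31 32 31 31 31 29  3  2  2  2  2  1  2  1  1  1  2  1  2  1  1  2  2  2  2  2  2 24 29 29 29 29 29 29
228 31 31 31 31 32 13  2  2  3  2  1  1  
[... 2371 characters left out ...]
24 26 26 21 40 40 40 39 39 40 34 20 21 21 21
146 20 20 20 28 62 60 59 53 39 40 31 22 22 23 23 40 40 39 38 39 40 34 20 20 21 20
149 20 20 20 26 43 47 40 46 38 40 40 39 39 39 39 39 40 39 39 39 40 34 20 20 20 20
152 20 20 20 22 38 40 38 38 38 39 39 40 39 39 39 39 40 39 39 39 40 33 20 20 20 20
155 20 20 20 20 35 39 39 39 39 38 31 32 31 31 31 31 32 31 31 31 32 27 20 20 20 20
158 20 20 20 19 37 39 39 39 39 38 19 20 20 20 20 20 20 20 20 20 20 20 20 20 20 20
161 20 20 20 19 31 39 39 40 39 39 19 20 20 20 20 20 20 20 20 20 20 20 20 20 20 20
164 20 20 20 20 29 39 39 39 39 35 21 20 20 20 20 20 20 20 20 20 20 20 20 20 20 20
167 19 19 19 19 29 39 38 40 39 38 20 20 19 20 20 19 19 19 18 18 19 20 20 20 20 20
```

The flange outline matches a head sitting on the TCP axis to within 0.5 mm, with the camera unbiased. The port cross is centred at (271.8,129.1) and aligned with the tool yaw.

```bash
python3 - <<'E'
from h import *
m=manip.camera_model('wrist'); p=at(m,271.8,129.1,.104); print(p)
for q in((245.0,128.8),(299.5,128.8),(272.3,100.8),(272.3,156.8)): print(at(m,*q,.104).round(4))
go([p[0],p[1],.175],24.6-90)
E
```

```text
[0.64651086 0.2608767  0.104     ]
[0.6374 0.2817 0.104 ]
[0.6565 0.2396 0.104 ]
[0.6676 0.2699 0.104 ]
[0.6253 0.2509 0.104 ]
alt [[0.0, 0.001, -0.001], [0.001, -0.001, 3.14]] q6 1.336
shift [ 0.0682 -0.0056  0.0001] rot [ 0.0003  0.0008 -0.0014] dist 0.068 t 18.08
```

```bash
echo '[0.03,-0.0025,0,0,0,0,0.01,0.06,-0.005,0,0,0,0,0.01,0.0683,-0.0055,0,0,0,0,0.01,0.0683,-0.0055,0,0,0,0,0.01,0.0683,-0.0055,0.02,0,0,0,0.01,0.0683,-0.0055,0.035,0,0,0,0.01,0.0683,-0.0055,0.043,0,0,0,0.01,0.0683,-0.0055,0.043,0,0,0,0.01,0.0683,-0.0055,0.043,0,0,0,0.01,0.0683,-0.0055,0.043,0,0,0,0.01]' | python3 -m creep|egrep 'time|pos|force'; python3 -c "
from h import *
go([.6466,.2607,.126],24.6-90)"
```

```text
time_s: 18.92
tool_pos: [0.647, 0.2624, 0.1338]
wrist_force: [-0.3, 0.7, -0.9]
gripper_force: 40.0
alt [[0.0, -0.002, 0.0], [0.003, 0.001, -3.142]] q6 1.367
shift [-0.0011  0.0014  0.0078] rot [ 0.0004 -0.0016  0.0001] dist 0.008 t 18.92
```

```bash
echo '[-0.0006,0.001,0.003,0,0,0,0.01,-0.0006,0.001,0.006,0,0,0,0.01,-0.0006,0.001,0.006,0,0,0,0.01,-0.0006,0.001,0.006,0,0,0,0.01]' | python3 -m creep|egrep 'time|pos|force'; python3 -c "
from h import *
go([.6466,.2607,.126],24.6-90)"
echo '[0,0,0.003,0,0,0,0.01,0,0,0.006,0,0,0,0.01,0,0,0.008,0,0,0,0.01,0,0,0.008,0,0,0,0.01]' | python3 -m creep|egrep 'time|pos|force'
```

```text
time_s: 19.25
tool_pos: [0.6462, 0.2615, 0.1264]
wrist_force: [0.1, 0.1, -0.9]
gripper_force: 40.0
alt [[-0.0, 0.0, 0.001], [-0.0, -0.0, -3.141]] q6 1.366
shift [-0.      0.0009  0.0004] rot [-0.0001  0.0002  0.0005] dist 0.001 t 19.25
time_s: 19.58
tool_pos: [0.6459, 0.2614, 0.1175]
wrist_force: [0.2, -0.2, -1.5]
gripper_force: 40.0
```

8 mm into the well with no resistance: meshed. Continuing down.

```bash
echo '[0,0.0005,0.005,0,0,0,0.01,0,0.0005,0.01,0,0,0,0.01,0,0.0005,0.015,0,0,0,0.01,0,0.0005,0.017,0,0,0,0.01,0,0.0005,0.017,0,0,0,0.01]' | python3 -m creep 60|egrep 'time|pos|force'
echo '[0,0,0.003,0,0,0,0.01,0,0,0.006,0,0,0,0.01,0,0,0.006,0,0,0,0.01]' | python3 -m creep|egrep 'time|pos|force'
```

```text
time_s: 20.0
tool_pos: [0.646, 0.2609, 0.1003]
wrist_force: [-0.6, 1.0, -0.4]
gripper_force: 60.0
time_s: 20.25
tool_pos: [0.647, 0.2612, 0.0959]
wrist_force: [-2.4, -0.5, 5.3]
gripper_force: 60.0
```

```bash
echo '[0,0,0.002,0,0,0,0.01,0,0,0.004,0,0,0,0.01,0,0,0.004,0,0,0,0.01]' | python3 -m creep|egrep 'time|pos|force'
echo '[0,0,0.002,0,0,0,0.01,0,0,0.002,0,0,0,0.01,0,0,0.002,0,0,0,0.01]' | python3 -m creep|egrep 'time|pos|force'
```

```text
time_s: 20.5
tool_pos: [0.6471, 0.2612, 0.0927]
wrist_force: [-1.2, -1.0, 7.6]
gripper_force: 60.0
time_s: 20.75
tool_pos: [0.6471, 0.2612, 0.0914]
wrist_force: [-1.8, -0.8, 8.6]
gripper_force: 60.0
```

```bash
echo '[0,0,0.002,0,0,0,0.01,0,0,0.002,0,0,0,0.01,0,0,0.002,0,0,0,0.01]' | python3 -m creep|egrep 'time|pos|wrist_f'
echo '[0,0,0.001,0,0,0,0.01,0,0,0.001,0,0,0,0.01,0,0,0.001,0,0,0,0.01]' | python3 -m creep|egrep 'time|pos|wrist_f'
echo '[0,0,0.001,0,0,0,0.01,0,0,0.001,0,0,0,0.01,0,0,0.001,0,0,0,0.01]' | python3 -m creep|egrep 'time|pos|wrist_f'
```

```text
time_s: 21.0
tool_pos: [0.6471, 0.2612, 0.0899]
wrist_force: [-3.0, -1.5, 10.0]
time_s: 21.25
tool_pos: [0.6472, 0.2612, 0.0898]
wrist_force: [-4.3, -1.0, 13.9]
time_s: 21.5
tool_pos: [0.6472, 0.2612, 0.0898]
wrist_force: [-6.5, -1.6, 18.2]
```

```bash
echo '[0,0,0.001,0,0,0,0.01,0,0,0.001,0,0,0,0.01,0,0,0.001,0,0,0,0.01,0,0,0.001,0,0,0,0.01,0,0,0.001,0,0,0,0.01,0,0,0.001,0,0,0,0.01]' | python3 -m creep
python3 - <<'E'
from h import *
m=manip.camera_model('wrist'); s=manip.sense(); g=cv2.cvtColor(manip.snapshot('wrist'),cv2.COLOR_BGR2GRAY)
print('flange front edge: v where dark starts, u 270..285:',[next(v for v in range(195,235) if g[v:v+6,u].max()<24) for u in range(266,292,4)])
print(s['wrist_force'].round(1),s['width'])
# drawer: face top edge shut, predicted
c=np.array([.572,.1335,.053]); print('face px',proj(m,c).round())
E
```

```text
time_s: 22.0
tool_pos: [0.6472, 0.2612, 0.0898]
orientation: [[0.909, 0.417, 0.004], [0.417, -0.909, 0.001], [0.004, 0.001, -1.0]]
wrist_force: [-7.3, -2.4, 23.1]
width: 0.0234
gripper_force: 60.0
flange front edge: v where dark starts, u 270..285: [213, 212, 217, 211, 211, 211, 212]
[-7.3 -2.4 23.1] 0.023365946664609956
face px [370. 342.]
```

The stop height matches the home position (0.0898 against 0.090). The flange hasn't slipped in the grip, and the push is 23 N, above the spring's 12 N. Handing in.

```bash
python3 -c "
from rig import manip
print(manip.sign_off())"
```

```text
the job is handed in; nothing more can be done
None
```

The job is handed in at about 22 s, but the result is not confirmed: the drawer was pushed to its stop, and the coding head is seated in the port and still held down with 23 N at the home height. One touch on the counter read 56 N at the wrist, made by the fingertips while checking their height, and two early pushes missed the drawer.

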